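Hold the panel fixture's sprung jaw open at the index

TASK

Unlock the panel fixture by sliding its black lock knob outward, away from the jaws, fully to its end stop and leave it there; then pull the sprung jaw (the one with the bar handle) open until its pointer is in line with the index block's fin beside it, so that a panel can be laid in. The spring pulls the jaw shut again, so finish while still holding it at rest at the index, without letting go. Leave the other things on the bench where they are.

Things in the scene. Friction and masses are not known exactly. Their poses are not given: they have to be found in the camera images.
- fixture: Panel fixture fixed to the bench: base x -170..150, y -125..85 mm, 12 mm thick, plus lock bracket x 37..93 out to y 185. Origin on the bench top. -x: the way the jaw is pulled open (roughly to the robot); +y: the way the lock slides out. Fixed jaw x 111..141, y -75..75, 55 mm high; end block x -166..-144, 34 high; guide rods 10 mm thick at y -55 and 55, 22 mm high.
- jaw: Sliding jaw, about 0.5 kg. Its frame coincides with fixture's when shut and moves along the fixture's -x as it opens, at most 95 mm. A spring pulls it shut: about 5 N when shut, 10 N at 80 mm open. Jaw plate x 80..110, y -75..75 mm, top 55 mm high; carriage x -5..80, y -40..40, top 34 mm high. While locked, the lock's bolt stops it after 5 mm.
- jaw_handle (a point): Middle of the handle bar: round steel, 14 mm thick, 74 mm long along the fixture's y, its centre 70 mm above the bench, at x 20, y 0 mm in the jaw frame; two 14 mm posts at y -30 and 30 carry it on the carriage (top 34 mm high). Can be gripped from above, fingers closing along the fixture's x. Axes as the jaw's.
- jaw_pointer (a point): Upper tip of the jaw's pointer, a dark steel tongue 8 mm wide on the -y end of the jaw plate (x = 95 mm, y = -94 mm, z = 45 mm in the jaw frame). Arm and grip may give some mm under the spring: check and correct after pulling. Axes as the jaw's.
- index: Index block fixed on the white tick-marked strip on the base's -y edge: dark steel, 20 x 18 x 22 mm, with a fin 8 mm wide in x, 33 mm high, facing the pointer. Origin under the fin, 12 mm above the bench; axes parallel to the fixture's. The jaw is at the mark when jaw_pointer has this origin's x in this frame (jaw 35 to 78 mm open; it varies).
- index_tip (a point): Upper end of the index block's fin on the side of the pointer, 8 mm along +y from index's origin and 33 mm above it. Axes as the fixture's.
- lock (a joint): Position of the transport lock in m: 0 = fully home (locked), 0.040 = fully out at its end stop (free); it slides along the fixture's +y, with about 2.5 N of friction, and stays where it is left. It starts at 0 to 0.01.
- lock_top (a point): Centre of the top of the lock's black knob, 64 mm above the bench; knob 28 mm in the fixture's x, 20 in y, 50 tall, on its bracket (top 14 mm high), at x 65 and y 105 (home) to 145 mm (out) in the fixture frame. A steel bolt 20 mm wide, 34 to 44 mm high, reaches 60 mm from it towards -y. Axes as the fixture's.
- bit_block: Bystander: orange block 100 x 45 x 40 mm with drill bits up to 90 mm high, on the -y side of the fixture. Origin under its centre.
- rivet_cup: Bystander: green plastic cup 60 mm wide, 45 mm high, in the corner between the fixture's base and lock bracket. Origin under its centre.
- hammer: Bystander: hammer lying beyond the lock. Origin under its middle.
- air_drill: Bystander: blue pneumatic drill lying on its side, about 165 x 150 x 44 mm. Origin under its barrel.
- pliers: Bystander: red-handled pliers, 175 mm long, 14 mm high. Origin under the middle.
- sheet: Bystander: pale yellow primed metal sheet 110 x 170 x 5 mm lying behind the fixture. Origin under its centre.
- organiser: Bystander: pale blue open parts tray 150 x 220 x 45 mm. Origin under its centre.

How it is judged:
On the way, in this order (a step that is already met when the one before it is completed fails the run):
1. the lock is slid out to its end stop (value of joint lock above 0.036 m), for 0.2 s.
2. the jaw is pulled open until its pointer is at the index (x of jaw_pointer in the frame of index between -0.005 and 0.005 m), for 0.2 s.
At the end, for the whole second after the job is handed in: Through the last second the fingers hold the jaw (contact over 4 N) at rest with its pointer within 5 mm of the index along the slide, and the lock is within 4 mm of its outer end stop (all of step 2 and value of joint lock above 0.036 m and linear speed of jaw below 0.01 m/s and contact force between the fingers and jaw above 4 N); the arm keeps its last pose, push and grip.
It fails at once if a bystander is shoved more than 30 mm (distance of any of bit_block, rivet_cup, hammer, air_drill, pliers, sheet, organiser from where it was at the start of the episode above 0.03 m).
It also fails if it takes over 38 s, if anything falls off the work surface, if the arm or the gripper's body presses on something with over 40 N, if the wrist force passes 120 N, or if a joint passes its speed limit or range.

ROBOT

A 6-joint arm with a two-finger parallel gripper is mounted at the origin on the work surface. World frame = base frame: x ahead of the robot, y to its left, z up, the work surface at z = 0. Lengths are in m, angles in rad, forces in N, time in s.
With the tool pointing down it reaches from about 0.375 to 0.975 m from the base axis. Payload 3.8 kg.
Tool frame: the origin (TCP) lies on the mounting face of the last link; the fingertips stand 173 mm ahead of it and the grasp point (between the pads) lies 155 mm ahead of it (bot.hold_point_z is the distance from the TCP to the grasp point, in m); z points along the fingers, y is the line along which they close (so a half turn about z gives the same grasp; the last joint's range is limited). The gripper opens to 85 mm and grips with 20 to 120 N. Pads are 22 mm wide; open, the fingers measure 114 mm over their backs; the gripper's body (76 mm by 85 mm) begins 54 mm behind the grasp point. The pads swing forward as they close: fully open they stand 13 mm farther back than shut.
Start: joints at [1.182, 0.264, 1.604, -0, 1.274, -0.037], TCP at [0.233, 0.634, 0.405] pointing down, gripper open.
Joint ranges: [-2.63, 2.63], [-0.94, 2.18], [0.31, 2.57], [-1.31, 4.45], [0, 2.66], [-2.55, 2.55]. Speed limits (rad/s): [2.57, 2.57, 3.14, 3.14, 3.14, 3.14].

INTERFACE

Orientations are given as a rotation vector (axis times angle).
In Python, from workcell import bot, optics gives the robot as it stands.
- The arm moves only by the shell command python3 -m jog 'ROWS' [OPENING] [FORCE]. ROWS is JSON, a list of rows, each an object of numbers: "dx", "dy", "dz": the shift along the tool's x, y, z in mm; "ax", "ay", "az": the turn, a rotation vector about the tool's x, y, z in degrees. A call has 1 to 20 rows; each row shifts and turns the commanded pose from where the row before left it, along the tool's axes as they then stand; what a row does not reach is not made up. A row lasts 1/12 s, in which the tool goes at most 41.7 mm and 7.16 degrees, less where a joint would pass 70% of its speed; a pose out of reach is approached as far as the arm can. A call with a gripper value outside its range is refused whole. OPENING is the opening, from 0 (shut) to 1 (fully open), set as the call begins (- or left out, the last holds). The fingers move at their own pace and stop on an object; FORCE is the grip in N (left out, the last holds). Time passes only in rows, so rows that do not move let the fingers close. It gives the time, the measured TCP pose, the force, the opening and the grip force at its end, in the units of the state.
- bot.read_state(): the state, without advancing time (a new reading comes with each control period).
- optics.read_camera(name): name is "scene" or "top"; returns a dict with "img" (384x512x3 uint8, red, green, blue), "vertical_fov" (degrees; the focal length in pixels is half the picture's height over the tangent of half this angle, whatever the lens; pixels are square), "cx", "cy" (the principal point, pixels), "R" (3x3) and "t" (3): a world point X has camera coordinates R X + t. Camera axes: x right, y down, z forward; pixel columns grow to the right and rows downward; lengths in m; the calibration is good to about 2 mm. A picture is of the moment at which its call begins. There is no depth.
- bot.finish_job(): hands the job in; it is judged then, once.
The state is a dict: "time": time; "q": joint angles; "joint_vel": joint speeds; "joint_torque": joint torques, N m; "tool_pos": TCP position; "tcp_rot": TCP orientation; "wrist_force": force on the tool from outside, world axes, zero at the start; "torque": the same for the moment, N m; "width": opening from 0.0 (shut) to 1.0 (fully open); "grip_force": force on a finger pad.
Only numpy, scipy, OpenCV 4.12 (cv2) and the standard library are available. Lean on these libraries where they do the work, as an engineer would, in place of code of your own. Each camera call takes 0.05 s, during which the arm holds its last target. There are 200 camera calls.

## Working session

There is one attempt and no reset: what is moved stays moved. The work goes in short steps, Python scripts to look and compute and a shell command to move; the robot and the scene stay as the last step left them, time stands still between calls to the robot, and variables do not carry over. Pictures are saved under pics/ and viewed, at most 10 in all, crops included, and the job is handed in when it is done.

```bash
mkdir -p pics
python3 - <<'E'
from workcell import bot, optics
import cv2,numpy as np
np.set_printoptions(precision=4,suppress=True)
for n in ("scene","top"):
    c=optics.read_camera(n); cv2.imwrite(f"pics/{n}0.png",c["img"][:,:,::-1])
    print(n,c["vertical_fov"],c["cx"],c["cy"],c["R"].tolist() if hasattr(c["R"],'tolist') else c["R"],c["t"],[k for k in c])
s=bot.read_state(); print(s["time"],s["tool_pos"],s["tcp_rot"],s["width"])
E
```

```text
scene 50.02825725015079 261.46905860421674 191.61152299196516 [[0.67973596853758, 0.7333271649062354, -0.013794284572275333], [0.46949456143842344, -0.4494794357046932, -0.7599625606951521], [-0.5635014373149551, 0.5100975456608015, -0.6498204552449902]] [-0.4267 -0.1567  1.4361] ['img', 'vertical_fov', 'cx', 'cy', 'R', 't']
top 50.844531758835885 258.74378513536743 195.84998463767954 [[0.020208781846410905, -0.9997479417900963, 0.009780491948269784], [-0.9835361931233629, -0.02163625313856777, -0.17941134124276145], [0.17957773234086388, -0.005993783161728034, -0.9837255270708002]] [0.0599 0.5565 1.2487] ['img', 'vertical_fov', 'cx', 'cy', 'R', 't']
0.1 [0.2325 0.6334 0.4035] [-0.5496 -3.0927  0.0031] 1.0056409393959231
```

View pics/scene0.png

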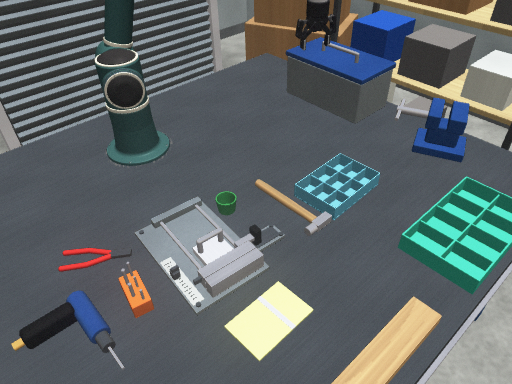

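View pics/top0.png

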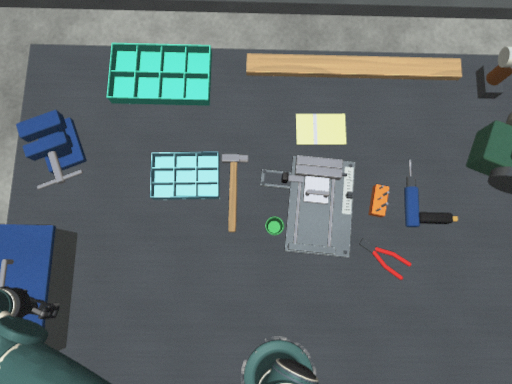

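The scene view shows the fixture around (205,250), with its knob near (256,235). In the top view it sits around (320,205), with the knob near (285,178) and the bar near (317,183). I'll enlarge both.

Run:
```python
import cv2
a=cv2.imread("pics/scene0.png")[190:310,130:290]; cv2.imwrite("pics/s1.png",cv2.resize(a,None,fx=5,fy=5,interpolation=cv2.INTER_CUBIC))
a=cv2.imread("pics/top0.png")[145:265,250:370]; cv2.imwrite("pics/t1.png",cv2.resize(a,None,fx=5,fy=5,interpolation=cv2.INTER_CUBIC))
```

```text
(no output)
```

View pics/s1.png

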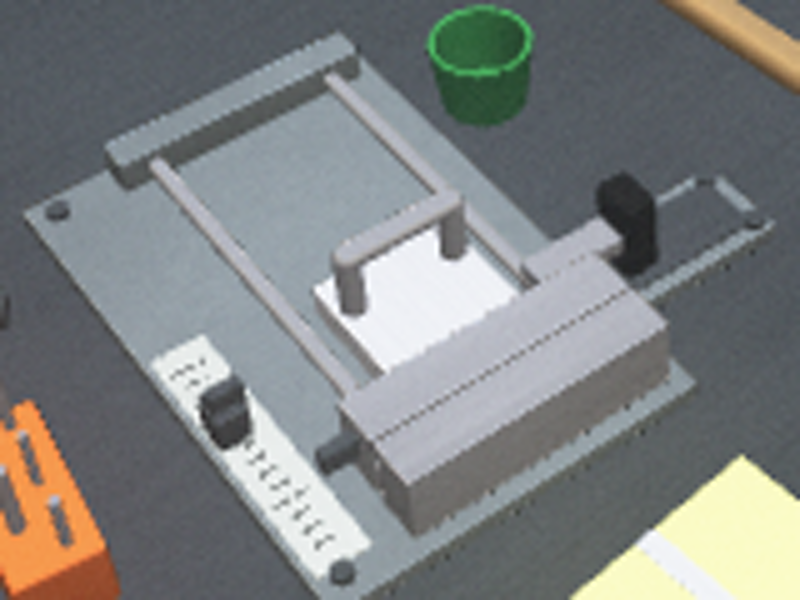

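View pics/t1.png

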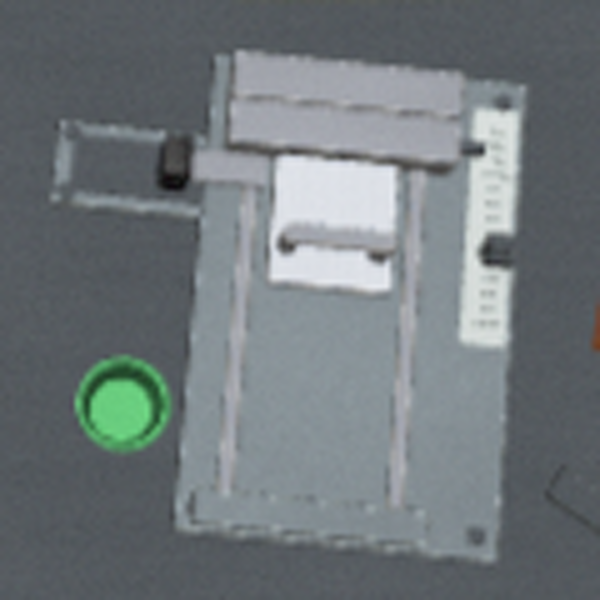

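The scene crop shows the base corners at (25,215) and (693,380), and the fixed-jaw top corners at (667,325) and (410,487). The handle bar runs from (338,257) to (460,200), the knob top is at (626,193), the fin tip is near (236,380) and the pointer near (322,452). In the top crop the base corners are (178,528), (495,560), (525,88) and (218,57), with the knob top near (175,155) and the fin near (482,247). I'll fit the pose to these.

```bash
cat > h.py <<'E'
import numpy as np, cv2
from workcell import bot, optics
from scipy.optimize import least_squares
np.set_printoptions(precision=4,suppress=True)
CAM={}
def cam(n):
    if n not in CAM:
        c=optics.read_camera(n); c["f"]=192/np.tan(np.radians(c["vertical_fov"])/2); CAM[n]=c
    return CAM[n]
def proj(n,X):
    c=cam(n); p=np.array(c["R"])@X+np.array(c["t"]); return np.array([c["cx"],c["cy"]])+c["f"]*p[:2]/p[2]
ORG={"scene":(130,190),"top":(250,145)}
def px(n,p): return (np.array(p)+.5)/5-.5+np.array(ORG[n])
def W(pose,X):
    x,y,a=pose; c,s=np.cos(a),np.sin(a); X=np.array(X)/1000
    return np.array([x+c*X[0]-s*X[1],y+s*X[0]+c*X[1],X[2]])
E
cat > fit.py <<'E'
from h import *
P=[("top",(-170,85,12),(178,528)),("top",(-170,-125,12),(495,560)),("top",(150,-125,12),(525,88)),("top",(150,85,12),(218,57)),
("top",(141,75,55),(235,50)),("top",(141,-75,55),(465,73)),("top",(80,-75,55),(460,163)),("top",(80,75,55),(230,143)),("top",(20,0,72),(337,238)),
("scene",(-170,-125,12),(25,215)),("scene",(150,85,12),(693,380)),("scene",(141,75,55),(667,325)),("scene",(141,-75,55),(410,487)),("scene",(80,-75,55),(342,402)),
("scene",(20,-37,70),(338,257)),("scene",(20,37,70),(460,200))]
O=[("scene","k",(626,193)),("top","k",(175,155)),("scene","i",(236,380)),("top","i",(482,247))]
def f(v):
    L={"k":(65,105+v[3]*1000,64),"i":(v[4]*1000,-102,45)}
    L["i"]=(v[4]*1000,v[5]*1000,45)
    return np.concatenate([proj(n,W(v[:3],X))-px(n,p) for n,X,p in P]+[proj(n,W(v[:3],L[k]))-px(n,p) for n,k,p in O])
r=least_squares(f,[.6,-.03,0,.005,.03,-.1],loss="soft_l1",x_scale=[.1,.1,.1,.01,.01,.01]); v=r.x
print("pose",v[:3],np.degrees(v[2]),"lock",v[3],"index x,y",v[4:],"pull",.095-v[4]); print(f(v).reshape(-1,2)*5)
for n,X in [("handle",(20,0,70)),("knob",(65,105+v[3]*1000,64))]: print(n,W(v[:3],X))
s=bot.read_state()
from scipy.spatial.transform import Rotation as R
print(s["tool_pos"],R.from_rotvec(s["tcp_rot"]).as_matrix(),s["q"])
for n in("scene","top"): print(n,(proj(n,W(v[:3],(95,-94,45)))-np.array(ORG[n])+.5)*5-.5)
E
python3 fit.py
```

```text
pose [ 0.5468 -0.1141 -0.0781] -4.4731241491957725 lock 0.0018137537669907595 index x,y [ 0.0301 -0.1008] pull 0.06487511850088257
[[-2.5659  2.1096]
 [ 4.2243  2.4243]
 [ 1.6661 -3.1036]
 [-1.5163 -2.4662]
 [ 1.7039  0.988 ]
 [ 0.5953  0.3883]
 [-0.1354  1.1134]
 [-0.937  -1.5579]
 [ 4.7998  0.3894]
 [-2.4945 -3.8259]
 [ 8.7336  1.8117]
 [ 6.5935 -2.1116]
 [ 0.0168 -1.3744]
 [-4.2445 -1.1201]
 [-1.8189  8.2744]
 [ 2.9449 -4.11  ]
 [ 2.6024 -1.7936]
 [ 4.2086  0.9227]
 [ 2.2097 -3.4531]
 [ 9.5786 -0.7613]]
handle [ 0.5668 -0.1157  0.07  ]
knob [ 0.62   -0.0127  0.064 ]
[0.2325 0.6335 0.4038] [[-0.9388  0.3446 -0.0006]
 [ 0.3446  0.9388 -0.0013]
 [ 0.0001 -0.0014 -1.    ]] [ 1.1821  0.2645  1.6049  0.      1.2737 -0.0369]
scene [321.9305 455.884 ]
top [487.0225 148.1084]
```

The fit is good to about 2 mm, and the pull needed is about 65 mm. I'll turn the tool so its y axis lies along the fixture's x, then travel above the knob.

```bash
python3 -m jog '[{"az":6.76},{"az":6.76},{"az":6.76},{"az":6.76},{"az":6.76},{"az":6.76},{"az":6.76},{"az":6.76},{"az":6.76},{"az":6.76},{"az":6.76},{"dx":-20,"dy":14},{"dx":-32,"dy":23},{"dx":-32,"dy":23},{"dx":-32,"dy":23},{"dx":-32,"dy":23},{"dx":-32,"dy":23}]' 1 40
python3 -m jog '[{"dx":-32,"dy":23},{"dx":-32,"dy":23},{"dx":-32,"dy":23},{"dx":-32,"dy":23},{"dx":-32,"dy":23},{"dx":-32,"dy":23},{"dx":-32,"dy":23},{"dx":-32,"dy":23},{"dx":-32,"dy":23},{"dx":-32,"dy":23},{"dx":-32,"dy":23},{"dx":-32,"dy":23},{"dx":-20,"dy":14},{},{}]'
cat > rel.py <<'E'
from h import *
from scipy.spatial.transform import Rotation as R
s=bot.read_state(); M=R.from_rotvec(s["tcp_rot"]).as_matrix(); v=np.array([.5468,-.1141,-.0781])
g=np.array(s["tool_pos"])+M[:,2]*bot.hold_point_z
c,q=np.cos(v[2]),np.sin(v[2]); F=np.array([[c,-q,0],[q,c,0],[0,0,1]])
print("t",s["time"],"grasp in fixture mm",F.T@(g-[v[0],v[1],0])*1000,"rot err deg",np.degrees(R.from_matrix(M.T@F@np.array([[0,1,0],[1,0,0],[0,0,-1]])).as_rotvec()))
for n,X in [("knob",(65,107,56)),("handle",(20,0,70))]: print(n,"move tool mm",M.T@(W(v,X)-g)*1000)
print(s["width"],s["grip_force"],"F fixt",F.T@np.array(s["wrist_force"]))
E
python3 rel.py
```

```text
t 0.2 grasp in fixture mm [-371.7348  720.5574  249.1089] rot err deg [-0.0733  0.0508 74.3202]
knob move tool mm [-586.3151 -472.4129  193.7567]
handle move tool mm [-571.9067 -587.613   179.9243]
1.0025332464996937 0.0 F fixt [1.0452 0.6313 0.3424]invalid input
invalid input
```

```bash
python3 -m jog '[{"dx":0,"dy":0,"dz":0,"ax":0,"ay":0,"az":6.76}]' 1 40; python3 -m jog --help | head -20
```

```text
time: 0.28
tool_pos: [0.2326, 0.6335, 0.4041]
tcp_rot: [-0.732, -3.055, 0.001]
wrist_force: [0.7, -0.4, 0.1]
width: 1.002
grip_force: 0.0invalid input: not JSON, or not a number
```

Every row needs all six keys. Continuing with ten more turns.

```bash
python3 -m jog '[{"dx":0,"dy":0,"dz":0,"ax":0,"ay":0,"az":6.75},{"dx":0,"dy":0,"dz":0,"ax":0,"ay":0,"az":6.75},{"dx":0,"dy":0,"dz":0,"ax":0,"ay":0,"az":6.75},{"dx":0,"dy":0,"dz":0,"ax":0,"ay":0,"az":6.75},{"dx":0,"dy":0,"dz":0,"ax":0,"ay":0,"az":6.75},{"dx":0,"dy":0,"dz":0,"ax":0,"ay":0,"az":6.75},{"dx":0,"dy":0,"dz":0,"ax":0,"ay":0,"az":6.75},{"dx":0,"dy":0,"dz":0,"ax":0,"ay":0,"az":6.75},{"dx":0,"dy":0,"dz":0,"ax":0,"ay":0,"az":6.75},{"dx":0,"dy":0,"dz":0,"ax":0,"ay":0,"az":6.75},{"dx":-20,"dy":14,"dz":0,"ax":0,"ay":0,"az":0},{"dx":-32,"dy":23,"dz":0,"ax":0,"ay":0,"az":0},{"dx":-32,"dy":23,"dz":0,"ax":0,"ay":0,"az":0},{"dx":-32,"dy":23,"dz":0,"ax":0,"ay":0,"az":0},{"dx":-32,"dy":23,"dz":0,"ax":0,"ay":0,"az":0},{"dx":-32,"dy":23,"dz":0,"ax":0,"ay":0,"az":0}]'
python3 rel.py
```

```text
time: 1.62
tool_pos: [0.3478, 0.4426, 0.4045]
tcp_rot: [2.305, 2.135, -0.0]
wrist_force: [0.3, 0.7, 0.7]
width: 1.001
grip_force: 0.0
t 1.6167 grasp in fixture mm [-241.8508  539.4167  249.7632] rot err deg [-0.0004  0.012   0.0917]
knob move tool mm [-432.8664  306.1599  193.852 ]
handle move tool mm [-539.7972  260.9887  179.8748]
1.0013975032802171 0.0 F fixt [0.2416 0.7455 0.7101]
```

```bash
python3 -m jog '[{"dx":-32,"dy":23,"dz":0,"ax":0,"ay":0,"az":0},{"dx":-32,"dy":23,"dz":0,"ax":0,"ay":0,"az":0},{"dx":-32,"dy":23,"dz":0,"ax":0,"ay":0,"az":0},{"dx":-32,"dy":23,"dz":0,"ax":0,"ay":0,"az":0},{"dx":-32,"dy":23,"dz":0,"ax":0,"ay":0,"az":0},{"dx":-32,"dy":23,"dz":0,"ax":0,"ay":0,"az":0},{"dx":-32,"dy":23,"dz":0,"ax":0,"ay":0,"az":0},{"dx":-32,"dy":23,"dz":0,"ax":0,"ay":0,"az":0},{"dx":-32,"dy":23,"dz":0,"ax":0,"ay":0,"az":0},{"dx":-32,"dy":23,"dz":0,"ax":0,"ay":0,"az":0},{"dx":-32,"dy":23,"dz":10,"ax":0,"ay":0,"az":0},{"dx":-32,"dy":23,"dz":20,"ax":0,"ay":0,"az":0},{"dx":-18,"dy":12,"dz":30,"ax":0,"ay":0,"az":0},{"dx":0,"dy":0,"dz":30,"ax":0,"ay":0,"az":0},{"dx":0,"dy":0,"dz":0,"ax":0,"ay":0,"az":0},{"dx":0,"dy":0,"dz":0,"ax":0,"ay":0,"az":0}]'
python3 rel.py
```

```text
time: 2.95
tool_pos: [0.6012, 0.0229, 0.3134]
tcp_rot: [-2.303, -2.13, 0.007]
wrist_force: [-0.9, -0.3, 1.2]
width: 0.999
grip_force: 0.0
t 2.95 grasp in fixture mm [ 42.5711 140.8384 158.7301] rot err deg [-0.3509  0.0107  0.0119]
knob move tool mm [-33.8241  23.0507 102.5972]
handle move tool mm [-140.8173  -22.0564   88.8931]
0.9991578999595346 0.0 F fixt [-0.8357 -0.4005  1.2015]
```

```bash
python3 -m jog '[{"dx":-17,"dy":11.5,"dz":0,"ax":0,"ay":0,"az":0},{"dx":-17,"dy":11.5,"dz":0,"ax":0,"ay":0,"az":0},{"dx":0,"dy":0,"dz":20,"ax":0,"ay":0,"az":0},{"dx":0,"dy":0,"dz":20,"ax":0,"ay":0,"az":0},{"dx":0,"dy":0,"dz":0,"ax":0,"ay":0,"az":0},{"dx":0,"dy":0,"dz":0,"ax":0,"ay":0,"az":0}]'
python3 rel.py
python3 - <<'E'
from h import *
c=cam("scene"); cv2.imwrite("pics/s2.png",cv2.resize(c["img"][130:310,130:330,::-1],None,fx=3,fy=3,interpolation=cv2.INTER_CUBIC))
E
```

```text
time: 3.45
tool_pos: [0.6226, -0.0116, 0.2769]
tcp_rot: [-2.304, -2.135, 0.0]
wrist_force: [-0.0, 0.9, 0.0]
width: 1.001
grip_force: 0.0
t 3.45 grasp in fixture mm [ 67.5142 108.155  122.2053] rot err deg [-0.011  -0.0059  0.1293]
knob move tool mm [-1.1562 -2.5041 66.2056]
handle move tool mm [-108.0529  -47.7482   52.2033]
1.000816136644575 0.0 F fixt [-0.0713  0.8532  0.0147]
```

View pics/s2.png

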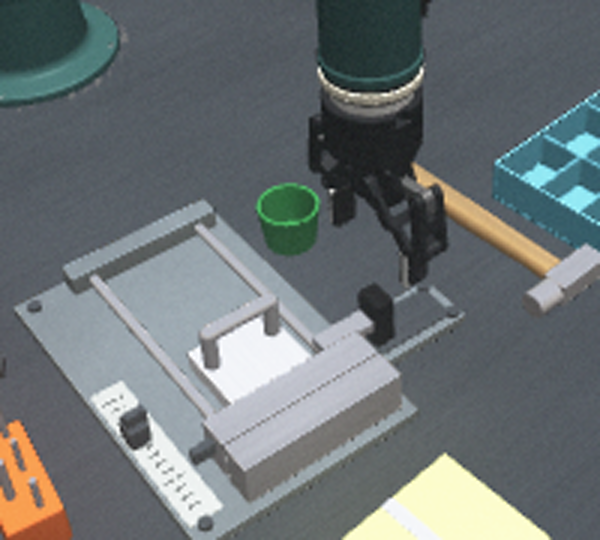

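The open fingers (about (342,205) and (412,270)) stand above the knob at (377,310), straddling it along the fixture's x. I'll descend and close.

```bash
python3 -m jog '[{"dx":-1,"dy":-2,"dz":22,"ax":0,"ay":0,"az":0},{"dx":0,"dy":0,"dz":22,"ax":0,"ay":0,"az":0},{"dx":0,"dy":0,"dz":22,"ax":0,"ay":0,"az":0},{"dx":0,"dy":0,"dz":0,"ax":0,"ay":0,"az":0},{"dx":0,"dy":0,"dz":0,"ax":0,"ay":0,"az":0}]'; python3 rel.py
python3 -m jog '[{"dx":0,"dy":0,"dz":0,"ax":0,"ay":0,"az":0},{"dx":0,"dy":0,"dz":0,"ax":0,"ay":0,"az":0},{"dx":0,"dy":0,"dz":0,"ax":0,"ay":0,"az":0},{"dx":0,"dy":0,"dz":0,"ax":0,"ay":0,"az":0},{"dx":0,"dy":0,"dz":0,"ax":0,"ay":0,"az":0},{"dx":0,"dy":0,"dz":0,"ax":0,"ay":0,"az":0},{"dx":0,"dy":0,"dz":0,"ax":0,"ay":0,"az":0},{"dx":0,"dy":0,"dz":0,"ax":0,"ay":0,"az":0}]' 0 40; python3 rel.py
```

```text
time: 3.92
tool_pos: [0.6207, -0.0128, 0.2106]
tcp_rot: [-2.304, -2.135, 0.0]
wrist_force: [-0.1, -0.4, -0.3]
width: 0.998
grip_force: 0.0
t 3.9167 grasp in fixture mm [ 65.6518 106.7488  55.8917] rot err deg [-0.0265 -0.0016  0.1016]
knob move tool mm [ 0.2523 -0.6514 -0.108 ]
handle move tool mm [-106.6673  -45.8476  -14.0902]
0.9979260998155586 0.0 F fixt [-0.1196 -0.3713 -0.2993]
time: 4.58
tool_pos: [0.6203, -0.0133, 0.2112]
tcp_rot: [-2.305, -2.133, 0.001]
wrist_force: [-4.4, 0.8, 7.5]
width: 0.322
grip_force: 41.5
t 4.5833 grasp in fixture mm [ 65.1787 106.2493  56.4681] rot err deg [-0.0721 -0.0041  0.0472]
knob move tool mm [ 0.7508 -0.1775  0.4684]
handle move tool mm [-106.2111  -45.2832  -13.4826]
0.3223219545095571 41.5144157409668 F fixt [-4.4417  0.4972  7.4937]
```

Gripped: the opening of about 27 mm matches the knob. Sliding outward.

```bash
python3 -m jog '[{"dx":5,"dy":0,"dz":0,"ax":0,"ay":0,"az":0},{"dx":6,"dy":0,"dz":0,"ax":0,"ay":0,"az":0},{"dx":6,"dy":0,"dz":0,"ax":0,"ay":0,"az":0},{"dx":6,"dy":0,"dz":0,"ax":0,"ay":0,"az":0},{"dx":6,"dy":0,"dz":0,"ax":0,"ay":0,"az":0},{"dx":5,"dy":0,"dz":0,"ax":0,"ay":0,"az":0},{"dx":3,"dy":0,"dz":0,"ax":0,"ay":0,"az":0},{"dx":2,"dy":0,"dz":0,"ax":0,"ay":0,"az":0},{"dx":0,"dy":0,"dz":0,"ax":0,"ay":0,"az":0},{"dx":0,"dy":0,"dz":0,"ax":0,"ay":0,"az":0},{"dx":0,"dy":0,"dz":0,"ax":0,"ay":0,"az":0}]'; python3 rel.py
```

```text
time: 5.5
tool_pos: [0.6233, 0.0248, 0.2111]
tcp_rot: [2.305, 2.134, -0.003]
wrist_force: [-5.4, -3.0, 6.9]
width: 0.321
grip_force: 41.5
t 5.5 grasp in fixture mm [ 65.1982 144.2301  56.4473] rot err deg [-0.0681  0.0875  0.0666]
knob move tool mm [-37.2291  -0.2409   0.5044]
handle move tool mm [-144.198   -45.3817  -13.2787]
0.3209899196679162 41.49220883846283 F fixt [-5.1917 -3.4382  6.8888]
```

Only friction so far (3.4 N), so I'll push on until the stop.

```bash
python3 -m jog '[{"dx":2,"dy":0,"dz":0,"ax":0,"ay":0,"az":0},{"dx":1.5,"dy":0,"dz":0,"ax":0,"ay":0,"az":0},{"dx":0,"dy":0,"dz":0,"ax":0,"ay":0,"az":0},{"dx":0,"dy":0,"dz":0,"ax":0,"ay":0,"az":0},{"dx":0,"dy":0,"dz":0,"ax":0,"ay":0,"az":0}]'; python3 rel.py
```

```text
time: 5.92
tool_pos: [0.6234, 0.0259, 0.2111]
tcp_rot: [2.302, 2.133, -0.009]
wrist_force: [-5.8, -13.4, 7.9]
width: 0.321
grip_force: 41.6
t 5.9167 grasp in fixture mm [ 65.2265 144.6201  56.4504] rot err deg [-0.0834  0.3479  0.1167]
knob move tool mm [-37.6161  -0.3023   0.6792]
handle move tool mm [-144.6071  -45.5401  -12.6053]
0.3212596387797211 41.637441515922546 F fixt [ -4.6992 -13.8322   7.8877]
```

The force rose to 13.8 N with almost no further travel, so the knob is at its end stop. Release, lift and move over the handle.

```bash
python3 -m jog '[{"dx":-3,"dy":0,"dz":0,"ax":0,"ay":0,"az":0},{"dx":0,"dy":0,"dz":0,"ax":0,"ay":0,"az":0},{"dx":0,"dy":0,"dz":0,"ax":0,"ay":0,"az":0},{"dx":0,"dy":0,"dz":0,"ax":0,"ay":0,"az":0},{"dx":0,"dy":0,"dz":0,"ax":0,"ay":0,"az":0},{"dx":0,"dy":0,"dz":0,"ax":0,"ay":0,"az":0},{"dx":0,"dy":0,"dz":-20,"ax":0,"ay":0,"az":0},{"dx":0,"dy":0,"dz":-25,"ax":0,"ay":0,"az":0},{"dx":0,"dy":0,"dz":-25,"ax":0,"ay":0,"az":0},{"dx":-24,"dy":-7,"dz":-10,"ax":0,"ay":0,"az":0},{"dx":-24,"dy":-8,"dz":0,"ax":0,"ay":0,"az":0},{"dx":-24,"dy":-8,"dz":0,"ax":0,"ay":0,"az":0},{"dx":-24,"dy":-8,"dz":0,"ax":0,"ay":0,"az":0},{"dx":-24,"dy":-8,"dz":0,"ax":0,"ay":0,"az":0},{"dx":-24,"dy":-7,"dz":0,"ax":0,"ay":0,"az":0},{"dx":0,"dy":0,"dz":0,"ax":0,"ay":0,"az":0},{"dx":0,"dy":0,"dz":0,"ax":0,"ay":0,"az":0}]' 1; python3 rel.py
python3 - <<'E'
from h import *
c=cam("scene"); cv2.imwrite("pics/s3.png",cv2.resize(c["img"][150:310,130:330,::-1],None,fx=4,fy=4,interpolation=cv2.INTER_CUBIC)[:600])
E
```

```text
time: 7.33
tool_pos: [0.5664, -0.1148, 0.2898]
tcp_rot: [-2.308, -2.132, -0.0]
wrist_force: [0.2, 0.2, 0.5]
width: 0.996
grip_force: 0.0
t 7.3333 grasp in fixture mm [ 19.6083   0.9237 135.1421] rot err deg [ 0.0076 -0.0163 -0.0695]
knob move tool mm [106.1086  45.2526  79.1783]
handle move tool mm [-0.9418  0.3842 65.1419]
0.9959962442862952 0.0 F fixt [0.1406 0.2538 0.4894]
```

View pics/s3.png

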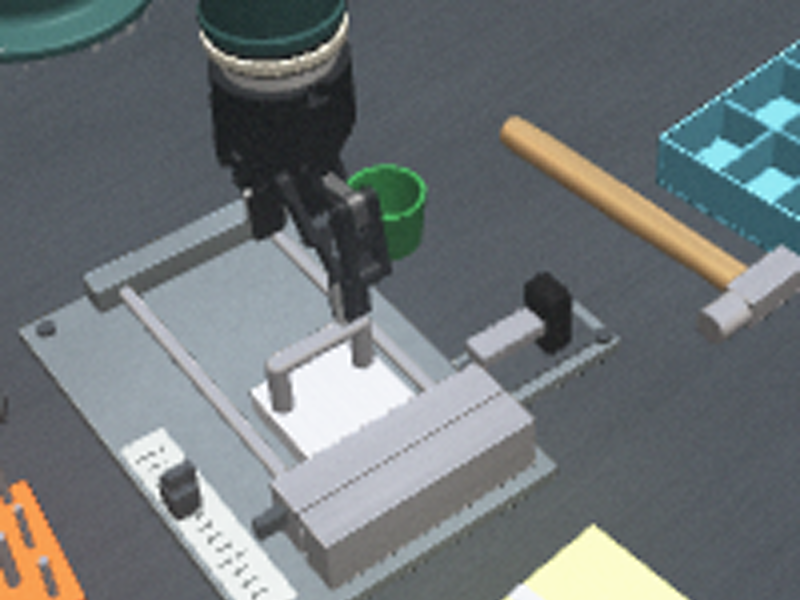

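The knob now stands out at the bracket's end, at (548,310), and the gripper is over the bar. I'll narrow the opening to clear the jaw plate, descend and grip.

```bash
python3 -m jog '[{"dx":-1,"dy":0.5,"dz":0,"ax":0,"ay":0,"az":0},{"dx":0,"dy":0,"dz":0,"ax":0,"ay":0,"az":0},{"dx":0,"dy":0,"dz":0,"ax":0,"ay":0,"az":0},{"dx":0,"dy":0,"dz":20,"ax":0,"ay":0,"az":0},{"dx":0,"dy":0,"dz":22,"ax":0,"ay":0,"az":0},{"dx":0,"dy":0,"dz":22,"ax":0,"ay":0,"az":0},{"dx":0,"dy":0,"dz":0,"ax":0,"ay":0,"az":0},{"dx":0,"dy":0,"dz":0,"ax":0,"ay":0,"az":0}]' 0.55; python3 rel.py
python3 -m jog '[{"dx":0,"dy":0,"dz":0,"ax":0,"ay":0,"az":0},{"dx":0,"dy":0,"dz":0,"ax":0,"ay":0,"az":0},{"dx":0,"dy":0,"dz":0,"ax":0,"ay":0,"az":0},{"dx":0,"dy":0,"dz":0,"ax":0,"ay":0,"az":0},{"dx":0,"dy":0,"dz":0,"ax":0,"ay":0,"az":0},{"dx":0,"dy":0,"dz":0,"ax":0,"ay":0,"az":0},{"dx":0,"dy":0,"dz":0,"ax":0,"ay":0,"az":0}]' 0 60; python3 rel.py
```

```text
time: 8.05
tool_pos: [0.5664, -0.1142, 0.2244]
tcp_rot: [-2.302, -2.133, 0.003]
wrist_force: [0.9, -0.6, 0.6]
width: 0.547
grip_force: 0.0
t 8.05 grasp in fixture mm [19.0119  1.4985 69.7499] rot err deg [-0.2158 -0.0386  0.1081]
knob move tool mm [105.4053  46.2386  13.6471]
handle move tool mm [-1.5002  0.9843 -0.2549]
0.5471227617939404 0.0 F fixt [ 0.9462 -0.5402  0.6251]
time: 8.63
tool_pos: [0.5666, -0.115, 0.2276]
tcp_rot: [-2.305, -2.134, 0.002]
wrist_force: [-6.3, 0.7, 6.8]
width: 0.135
grip_force: 58.4
t 8.6333 grasp in fixture mm [19.6445  0.6586 72.9468] rot err deg [-0.0781  0.0025  0.0577]
knob move tool mm [106.2964  45.4855  16.8802]
handle move tool mm [-0.6588  0.3588  2.9463]
0.13475849050176453 58.41081619262695 F fixt [-6.348   0.1809  6.7614]
```

Gripped. Pulling about 62 mm, then measuring.

```bash
python3 -m jog '[{"dx":0,"dy":-3,"dz":0,"ax":0,"ay":0,"az":0},{"dx":0,"dy":-5,"dz":0,"ax":0,"ay":0,"az":0},{"dx":0,"dy":-6,"dz":0,"ax":0,"ay":0,"az":0},{"dx":0,"dy":-6,"dz":0,"ax":0,"ay":0,"az":0},{"dx":0,"dy":-6,"dz":0,"ax":0,"ay":0,"az":0},{"dx":0,"dy":-6,"dz":0,"ax":0,"ay":0,"az":0},{"dx":0,"dy":-6,"dz":0,"ax":0,"ay":0,"az":0},{"dx":0,"dy":-6,"dz":0,"ax":0,"ay":0,"az":0},{"dx":0,"dy":-6,"dz":0,"ax":0,"ay":0,"az":0},{"dx":0,"dy":-5,"dz":0,"ax":0,"ay":0,"az":0},{"dx":0,"dy":-4,"dz":0,"ax":0,"ay":0,"az":0},{"dx":0,"dy":-3,"dz":0,"ax":0,"ay":0,"az":0},{"dx":0,"dy":0,"dz":0,"ax":0,"ay":0,"az":0},{"dx":0,"dy":0,"dz":0,"ax":0,"ay":0,"az":0},{"dx":0,"dy":0,"dz":0,"ax":0,"ay":0,"az":0}]'; python3 rel.py
python3 - <<'E'
from h import *
a=cam("top")["img"][155:225,320:360,::-1]; b=cam("scene")["img"][235:305,150:220,::-1]
r=lambda i:cv2.resize(i,None,fx=7,fy=7,interpolation=cv2.INTER_CUBIC)
cv2.imwrite("pics/idx.png",np.hstack([r(a),r(b)]))
E
```

```text
time: 9.88
tool_pos: [0.5077, -0.1103, 0.2277]
tcp_rot: [2.301, 2.129, 0.009]
wrist_force: [7.5, 2.1, -4.3]
width: 0.136
grip_force: 58.8
t 9.8833 grasp in fixture mm [-37.9001   0.7334  73.0254] rot err deg [0.503  0.0074 0.0239]
knob move tool mm [106.2259 102.7911  17.9145]
handle move tool mm [-0.7572 57.871   3.5337]
0.13624844643656686 58.791353702545166 F fixt [ 7.3212  2.7038 -4.3306]
```

View pics/idx.png

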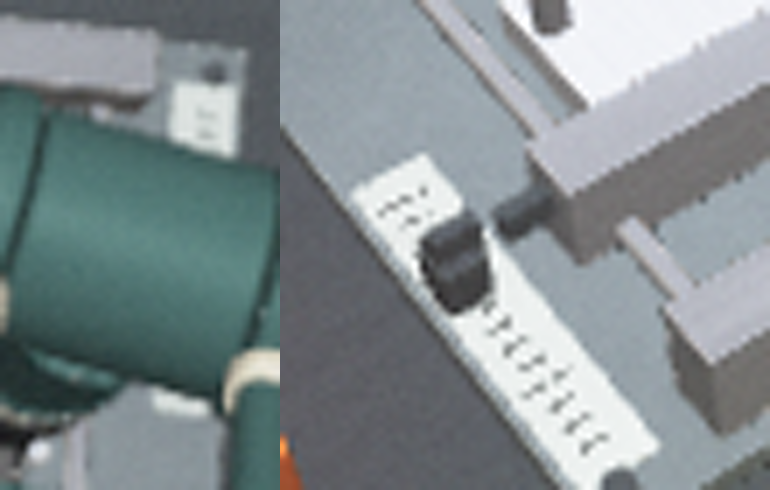

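The top view is hidden by the arm. In the scene view (right panel) the pointer's tip is near (499,215), the plate corners are at (528,145) and (568,192), and the fin's top end is near (473,215). I'll compute the jaw's opening and the index x from these in the same picture.

Run:
```python
from h import *
v=np.array([.5468,-.1141,-.0781])
def q(X): return (proj("scene",W(v,X))-[150,235]+.5)*7-.5+[280,0]
for d in (0,54,58,62,66): print(d,"c80",q((80-d,-75,55)),"c110",q((110-d,-75,55)),"ptr",q((95-d,-94,45)),"ptr±4",q((91-d,-94,45)),q((99-d,-94,45)))
print("fixedjaw c111",q((111,-75,55)))
for x in (26,30,34,38): print("fin",x,q((x,-102,45)),"edges",q((x-4,-102,45)),q((x+4,-102,45)))
s=cam("scene")["img"][235:305,150:220,::-1]; s=cv2.resize(s[18:48,15:45],None,fx=20,fy=20,interpolation=cv2.INTER_CUBIC)
def z(X): return tuple(int(k) for k in (proj("scene",W(v,X))-[165,253]+.5)*20-.5)
for i,x in enumerate((26,30,34,38)): cv2.line(s,z((x,-94,45)),z((x,-112,45)),[(0,0,255),(0,255,0),(255,0,0),(0,255,255)][i],1)
cv2.imwrite("pics/idx2.png",s)
```

```text
0 c80 [613.0895 246.2925] c110 [661.8447 303.4717] ptr [590.934  323.2925] ptr±4 [584.5527 315.5456] [597.348  331.0792]
54 c80 [529.839 148.658] c110 [575.3976 202.0883] ptr [507.4517 221.945 ] ptr±4 [501.4892 214.7065] [513.4437 229.2194]
58 c80 [523.8905 141.6818] c110 [569.225  194.8491] ptr [501.4892 214.7065] ptr±4 [495.5561 207.5037] [507.4517 221.945 ]
62 c80 [517.971  134.7395] c110 [563.083  187.6459] ptr [495.5561 207.5037] ptr±4 [489.6521 200.3363] [501.4892 214.7065]
66 c80 [512.0803 127.831 ] c110 [556.9713 180.4783] ptr [489.6521 200.3363] ptr±4 [483.7771 193.204 ] [495.5561 207.5037]
fixedjaw c111 [663.5024 305.4158]
fin 26 [464.5607 206.5686] edges [458.7358 199.4071] [470.4143 213.7655]
fin 30 [470.4143 213.7655] edges [464.5607 206.5686] [476.2969 220.9979]
fin 34 [476.2969 220.9979] edges [470.4143 213.7655] [482.2086 228.2662]
fin 38 [482.2086 228.2662] edges [476.2969 220.9979] [488.1498 235.5707]
```

View pics/idx2.png

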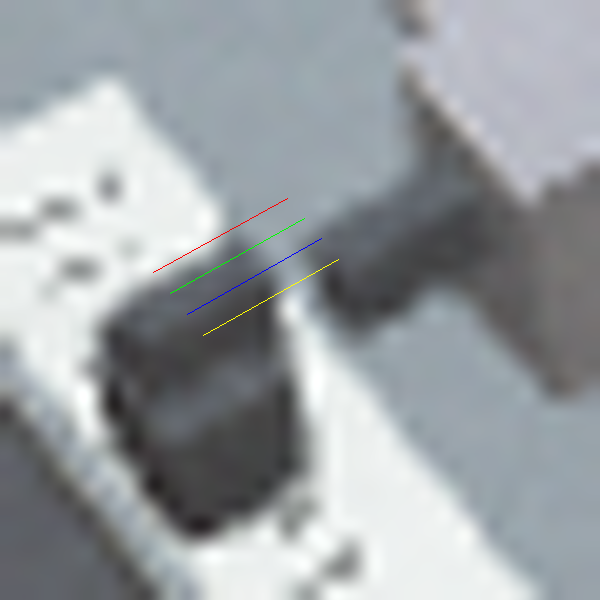

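The fin's top centre lies at about x = 31 to 32 mm (edges roughly 28 and 36). The pointer's is at about 36 to 37 mm, so 5.5 mm more is needed.

```bash
python3 -m jog '[{"dx":0,"dy":-2,"dz":0,"ax":0,"ay":0,"az":0},{"dx":0,"dy":-2,"dz":0,"ax":0,"ay":0,"az":0},{"dx":0,"dy":-1.5,"dz":0,"ax":0,"ay":0,"az":0},{"dx":0,"dy":0,"dz":0,"ax":0,"ay":0,"az":0},{"dx":0,"dy":0,"dz":0,"ax":0,"ay":0,"az":0},{"dx":0,"dy":0,"dz":0,"ax":0,"ay":0,"az":0},{"dx":0,"dy":0,"dz":0,"ax":0,"ay":0,"az":0}]'; python3 rel.py
python3 - <<'E'
from h import *
v=np.array([.5468,-.1141,-.0781])
s=cam("scene")["img"][245:290,160:220,::-1]; s=cv2.resize(s,None,fx=13,fy=13,interpolation=cv2.INTER_CUBIC)
def z(X): return tuple(int(k) for k in (proj("scene",W(v,X))-[160,245]+.5)*13-.5)
cv2.line(s,z((31,-82,45)),z((31,-112,45)),(0,255,0),1)
cv2.imwrite("pics/idx3.png",s)
E
```

```text
time: 10.62
tool_pos: [0.5024, -0.1098, 0.2277]
tcp_rot: [2.301, 2.129, 0.01]
wrist_force: [7.8, 3.5, -4.8]
width: 0.139
grip_force: 59.0
t 10.6167 grasp in fixture mm [-43.1501   0.7704  73.0391] rot err deg [0.5249 0.006  0.0218]
knob move tool mm [106.1904 108.0298  18.0182]
handle move tool mm [-0.7941 63.1193  3.6176]
0.1393676725622775 58.96236956119537 F fixt [ 7.4863  4.1428 -4.7674]
```

View pics/idx3.png

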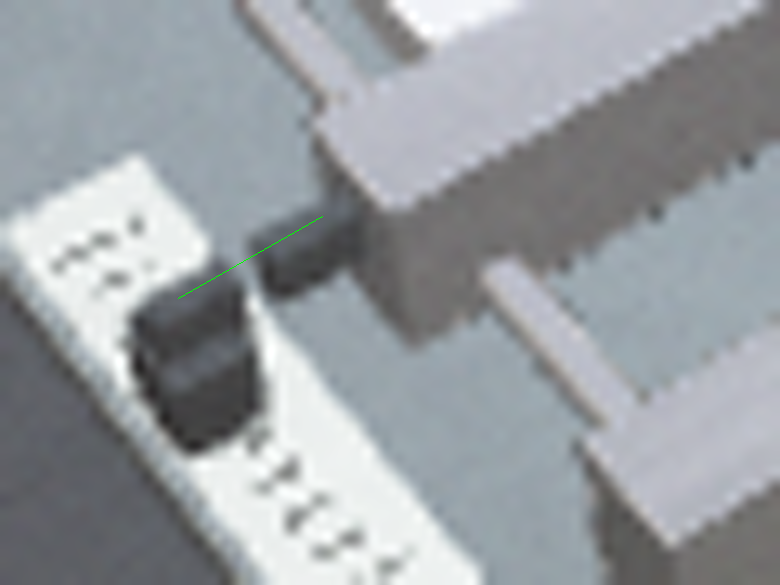

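The upper edges of the pointer ((250,240) to (325,200)) and the fin ((140,305) to (215,262)) lie on one line, aligned to about 1 mm. The grip is 59 N at rest, so I'll hand in.

```bash
python3 -c "
from workcell import bot; print(bot.finish_job())"
```

```text
the job is handed in; nothing more can be done
None
```

I slid the lock out to its end stop and pulled the jaw open until its pointer was in line with the index fin, to about 1 mm by eye. I handed the job in at about 10.7 s with the gripper still holding the handle at about 59 N; no verdict was returned.

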